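# Set the mitre turntable to 45 degrees

### The job

Two mitre-sanding turntables stand on the woodshop bench. Turn the larger one by its wooden fence until its 45 degree mark stands at the index line on its base, ready for sanding mitres, then let go of it. Leave the smaller turntable set as it is.

Things in the scene. Friction and masses are not known exactly. Their poses are not given: they have to be found in the camera images.
- large_table (a joint): larger turntable's reading at its index line, rad: 0 = zero mark there, 0.785 = 45 degree mark; stops at 0 and 3.14. Grows as the disc turns clockwise from above. Stiff (0.08 N m friction), no spring, stays as left. Black marks run counterclockwise every 15 degrees from 0 (long, arrowhead) to 180; long at each 45, so the first long one counterclockwise of the arrowhead is 45.
- large_fence (a point): larger turntable: centre of its fence's top, on the disc's axis, 70 mm above the bench. Dark wooden bar 90 mm long, 18 thick, 42 tall, fixed across the middle of an aluminium disc 140 mm in diameter (top 28 mm above the bench); both turn as one. Frame turns with them: x along the fence, y across it, z up; the zero mark is on the rim towards -x, the 180 mark towards +x.
- large_index (a point): inner end of the larger turntable's index line: a black line 16 mm long on its square plywood base (180 mm wide, 18 mm thick, fixed to the bench), from the disc's rim to the middle of the base's robot-side edge; 72 mm from the disc's axis, 18 mm above the bench. Does not turn with the disc; -x points outward along the line. The base may be up to 25 degrees askew.
- small_fence_end (a point): smaller turntable, to be left as set: same build, disc 92 mm in diameter, base 120 mm wide, fence 60 mm long, 14 thick, top 64 mm above the bench. This point is the top of its fence's end by the zero mark, 30 mm from its axis. Either turntable may be on the left or right, axes at least 0.3 m apart.

How it is judged:
By the outcome, as a careful person would: the job done as asked, in the order asked, and still so for the second after the job is handed in, with the robot touching nothing.
It also fails if it takes over 29 s, if anything falls off the work surface, if the arm or the gripper's body presses on something with over 40 N, if the wrist force passes 120 N, or if a joint passes its speed limit or range.

### The arm

A 7-joint arm with a two-finger parallel gripper is mounted at the origin on the work surface. World frame = base frame: x ahead of the robot, y to its left, z up, the work surface at z = 0. Lengths are in m, angles in rad, forces in N, time in s.
With the tool pointing down it reaches from about 0.4 to 0.925 m from the base axis. Payload 4.1 kg.
Tool frame: the origin (TCP) lies at the very end of the fingers, on their centre line; the grasp point (between the pads) lies 19 mm behind it (env.hold_point_z is the distance from the TCP to the grasp point, in m); z points along the fingers, y is the line along which they close (so a half turn about z gives the same grasp; the last joint's range is limited). The gripper opens to 85 mm and grips with 20 to 120 N. Pads are 22 mm wide; open, the fingers measure 114 mm over their backs; the gripper's body (76 mm by 85 mm) begins 54 mm behind the grasp point. The pads swing forward as they close: fully open they stand 13 mm farther back than shut.
Start: joints at [-1.4, 0.398, 0.045, 1.537, -0.019, 1.207, -0.051], TCP at [0.173, 0.627, 0.231] pointing down, gripper open.
Joint ranges: [-2.82, 2.82], [-0.49, 2.23], [-1.37, 1.46], [0, 2.46], [-1.36, 4.5], [0.23, 2], [-2.94, 2.94]. Speed limits (rad/s): [2.57, 2.57, 3.14, 3.14, 3.14, 3.14, 3.14].

### API

Orientations are given as a unit quaternion [x, y, z, w].
In Python, from cell import env, viewer, ticket gives the robot as it stands.
- The arm moves only by the tool play_rows, never from a script. Its arguments are lists of equal length, an entry for each row: "offset": the shift along the world's x, y, z in m, a list of three; "yaw": the turn about the world's z in degrees; "fingers": the closure, from -1 (fully open) to 1 (shut). A call has 1 to 10 rows; each row is the pose to reach, as a shift and turn from the pose commanded when the call began; what a row does not reach only later rows make up. A row lasts 1/12 s, in which the tool goes at most 41.7 mm and 7.16 degrees, less where a joint would pass 70% of its speed; a pose out of reach is approached as far as the arm can. A call with a gripper value outside its range is refused whole. The fingers move at their own pace and stop on an object; "newtons" is the grip in N (left out, the last holds). Time passes only in rows, so rows that repeat a pose let the fingers close. It gives the time, the measured TCP pose, the force, the opening and the grip force at its end, in the units of the state.
- env.read_state(): the state, without advancing time (a new reading comes with each control period).
- viewer.grab_frame(name): name is "scene" or "top" or "wrist"; returns (picture, depth): 384x512x3 uint8, blue, green, red; 384x512 float32, m along the optical axis (not along the pixel's ray), 0 where there is no reading.
- viewer.camera_info(name): a dict with "fovy" (degrees; the focal length in pixels is half the picture's height over the tangent of half this angle, whatever the lens; pixels are square), "cx", "cy" (the principal point, pixels), "k1" (the pictures are not rectified: a ray, as slopes to the right and down, at radius r is drawn at 1 + k1 r^2 times it, then the intrinsics apply), "xyz" and "rotation" of the camera in the world. Camera axes: x right, y down, z forward; pixel columns grow to the right and rows downward; lengths in m; the calibration is good to about 2 mm. A picture is of the moment at which its call begins: read the wrist's pose just before it. camera_info takes no time and is no camera call; for the wrist camera it gives the pose at the moment of the call.
- ticket.finish_job(): hands the job in; it is judged then, once.
The state is a dict: "time_s": time; "qpos": joint angles; "joint_vel": joint speeds; "joint_efforts": joint torques, N m; "tool_pos": TCP position; "orientation": TCP orientation; "force": force on the tool from outside, world axes, zero at the start; "torque": the same for the moment, N m; "finger_gap": finger opening in m; "gripper_force": force on a finger pad.
Only numpy, scipy, OpenCV 4.12 (cv2) and the standard library are available. Lean on these libraries where they do the work, as an engineer would, in place of code of your own. Each camera call takes 0.05 s, during which the arm holds its last target. There are 200 camera calls.

## Working session

There is one attempt and no reset: what is moved stays moved. The work goes in short steps, Python scripts to look and compute and a tool call to move; the robot and the scene stay as the last step left them, time stands still between calls to the robot, and variables do not carry over. Pictures are saved under pics/ and viewed, at most 10 in all, crops included, and the job is handed in when it is done.

Besides the shell and the picture viewer there is one more tool, called after ">>>" as name([rows], argument=value, ...), one row to a line, values as JSON. play_rows: Moves the arm, as the interface text tells. Its arguments: {"type":"object","properties":{"offset":{"type":"array"},"yaw":{"type":"array"},"fingers":{"type":"array"},"newtons":{"type":"number"}},"required":["offset","yaw","fingers"]}

```bash
mkdir -p pics; cat > h.py <<'E'
import numpy as np, cv2
from cell import env, viewer, ticket
def ray(ci,u,v):
    f=192/np.tan(np.radians(ci["fovy"])/2)
    d=np.array([(u-ci["cx"])/f,(v-ci["cy"])/f]); s=d.copy()
    for _ in range(20): s=d/(1+ci["k1"]*(s@s))
    R=np.array(ci["rotation"])
    if R.shape!=(3,3):
        from scipy.spatial.transform import Rotation; R=Rotation.from_quat(R).as_matrix()
    return np.array(ci["xyz"]),R@np.array([s[0],s[1],1])
def on(ci,u,v,z):
    o,d=ray(ci,u,v); return o+d*(z-o[2])/d[2]
def px(ci,P):
    f=192/np.tan(np.radians(ci["fovy"])/2)
    R=np.array(ci["rotation"])
    if R.shape!=(3,3):
        from scipy.spatial.transform import Rotation; R=Rotation.from_quat(R).as_matrix()
    q=R.T@(np.array(P)-ci["xyz"]); s=q[:2]/q[2]; s=s*(1+ci["k1"]*(s@s)); return s*f+[ci["cx"],ci["cy"]]
E
python3 - <<'E'
from h import *
s=env.read_state(); print(s)
for n in("top","scene"):
    ci=viewer.camera_info(n);print(n,ci)
    p,d=viewer.grab_frame(n);cv2.imwrite(f"pics/{n}0.png",p);np.save(f"{n}0.npy",d)
a=cv2.imread("pics/top0.png");b=cv2.imread("pics/scene0.png")
E
```

```text
{'time_s': 0.0, 'qpos': array([-1.39999451,  0.39918485,  0.04504747,  1.53787632, -0.01871013,
        1.20689994, -0.05072605]), 'joint_vel': array([ 0.00125935,  0.00038855,  0.00046976, -0.00168691, -0.00190409,
        0.00101619, -0.0002163 ]), 'joint_efforts': array([ 3.59376363e-04, -4.75148678e+01,  1.36475980e+00, -2.54207915e+01,
        1.16896440e-02,  9.83775681e-03,  7.69277975e-07]), 'tool_pos': array([0.17306658, 0.62587967, 0.23026999]), 'orientation': array([ 1.34457404e-01,  9.90918896e-01, -9.71099987e-04, -6.60227699e-05]), 'force': array([-0.33039038, -0.42167761,  0.07571064]), 'torque': array([-0.03303663,  0.0120227 ,  0.01336523]), 'gripper_force': 0.0, 'finger_gap': 0.08553301581827656}
top {'fovy': 52.06951163302668, 'cx': 256.4099971892471, 'cy': 198.50061182797074, 'k1': -0.014299125697386518, 'xyz': array([ 0.32129922, -0.00113331,  0.87751249]), 'rotation': array([-0.66791696,  0.73560734, -0.0839628 ,  0.07562419])}
scene {'fovy': 53.366904340955024, 'cx': 255.03962330256672, 'cy': 189.33395667194213, 'k1': -0.050738690270677796, 'xyz': array([0.95821244, 0.00932305, 0.6193847 ]), 'rotation': array([ 0.63488869,  0.687955  , -0.25629089, -0.2407265 ])}
```

View pics/top0.png

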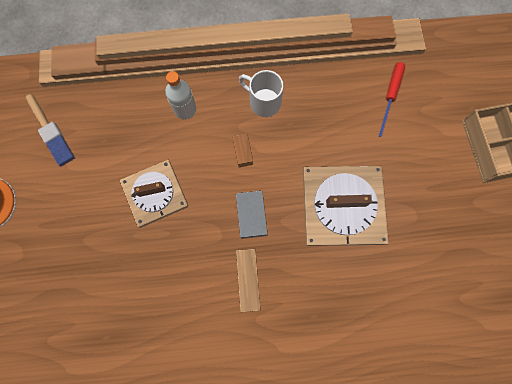

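View pics/scene0.png

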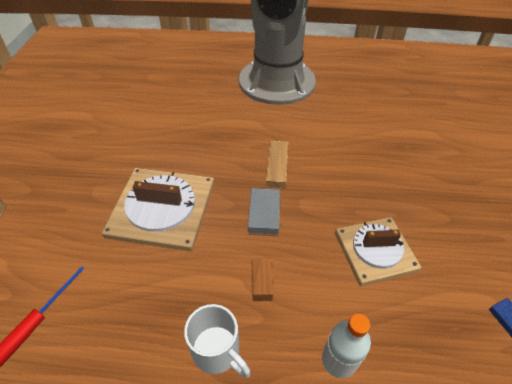

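```bash
python3 - <<'E'
from h import *
ci=viewer.camera_info("top");p=cv2.imread("pics/top0.png")
cv2.imwrite("pics/c0.png",cv2.resize(p[155:255,295:395],None,fx=6,fy=6,interpolation=cv2.INTER_CUBIC))
for n,u,v,z in(("base tl",304,167,.018),("tr",384,166,.018),("bl",306,245,.018),("br",388,244,.018),("disc",346.5,204,.028),("arrow",316,204,.028),("fenceL",327,202,.07),("fenceR",371,201,.07),("small",153,191,.028)):
    print(n,on(ci,u,v,z).round(4))
hsv=cv2.cvtColor(p,cv2.COLOR_BGR2HSV)
m=((hsv[...,1]<60)&(hsv[...,2]>140)).astype(np.uint8);m[:, :300]=0;m[:,392:]=0;m[:160]=0;m[250:]=0
c=max(cv2.findContours(m,0,1)[0],key=cv2.contourArea);h=cv2.convexHull(c)[:,0]
q=np.array([on(ci,*x,.028)[:2] for x in h.astype(float)],np.float32)
print("ellipse",cv2.fitEllipse(q))
E
```

```text
base tl [ 0.5815 -0.1365  0.018 ]
tr [ 0.5663 -0.3194  0.018 ]
bl [ 0.4041 -0.1188  0.018 ]
br [ 0.3889 -0.298   0.018 ]
disc [ 0.4845 -0.218   0.028 ]
arrow [ 0.491  -0.1507  0.028 ]
fenceL [ 0.4846 -0.167   0.07  ]
fenceR [ 0.4778 -0.2597  0.07  ]
small [0.5553 0.2071 0.028 ]
ellipse ((0.48670533299446106, -0.2166573852300644), (0.13913802802562714, 0.14114849269390106), 11.356948852539062)
```

View pics/c0.png

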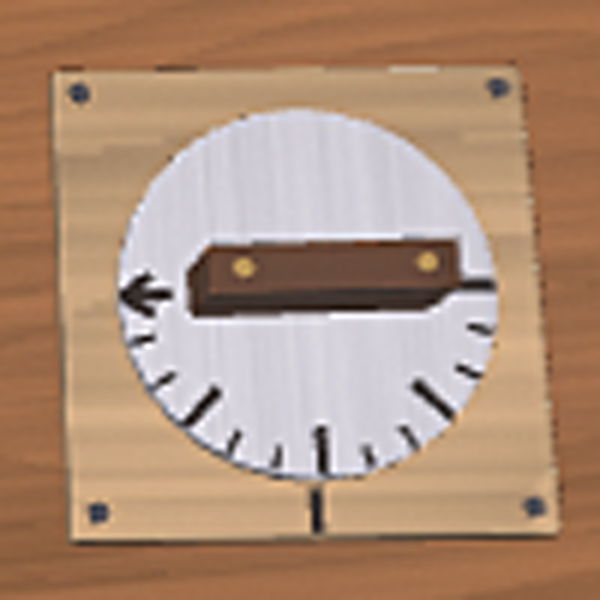

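```bash
python3 - <<'E'
from h import *
ci=viewer.camera_info("top")
C=np.array([.4862,-.217])
w=lambda a,b,z:on(ci,295+(a+.5)/6-.5,155+(b+.5)/6-.5,z)[:2]
A=lambda v:np.degrees(np.arctan2(v[1],v[0]))
z0,z180=w(120,294,.028),w(497,286,.028);n90=w(323,475,.028);i0,i1=w(316,488,.018),w(317,532,.018);b1=w(247,268,.07);b2=w(428,262,.07)
print("mid",(z0+z180)/2,"zero dir",A(z0-z180),A(b1-b2),"bolts mid",(b1+b2)/2,b1-b2)
print("90",A(n90-C),"idx",A(i0-C),A(i1-C),A(i1-i0),np.linalg.norm(i0-C))
E
```

```text
mid [ 0.48700462 -0.21733786] zero dir 85.71955479897845 86.42421562351491 bolts mid [ 0.48674839 -0.2180847 ] [0.00398742 0.06380856]
90 176.11261206843497 idx 175.66986367309212 175.14637809956955 172.83376428666898 0.07124980282150754
```

>>> play_rows([
  [0.03,-0.03,0],
  [0.06,-0.06,0],
  [0.09,-0.09,0],
  [0.12,-0.12,0],
  [0.15,-0.15,0],
  [0.18,-0.18,0],
  [0.21,-0.21,0],
  [0.24,-0.24,0],
  [0.27,-0.27,0],
  [0.3,-0.3,0],
], yaw=[-6,-12,-18,-24,-30,-36,-42,-48,-54,-60], fingers=[-1,-1,-1,-1,-1,-1,-1,-1,-1,-1])

```text
time_s: 0.93
tool_pos: [0.4687, 0.3301, 0.2311]
orientation: [0.614, 0.789, -0.0, -0.0]
force: [0.6, 1.2, -0.1]
finger_gap: 0.0856
gripper_force: 0.0
```

>>> play_rows([
  [0.005,-0.04,0],
  [0.005,-0.08,0],
  [0.005,-0.12,0],
  [0.005,-0.16,0],
  [0.005,-0.2,0],
  [0.005,-0.24,0],
  [0.005,-0.28,0],
  [0.005,-0.32,0],
  [0.005,-0.36,0],
  [0.005,-0.4,0],
], yaw=[-3,-6,-9,-12,-15,-18,-18,-18,-18,-18], fingers=[-1,-1,-1,-1,-1,-1,-1,-1,-1,-1])

```text
time_s: 1.77
tool_pos: [0.4721, -0.0699, 0.2313]
orientation: [0.728, 0.686, 0.0, -0.0]
force: [0.8, -0.1, 0.1]
finger_gap: 0.0855
gripper_force: 0.0
```

>>> play_rows([
  [0.005,-0.03,0],
  [0.009,-0.06,0],
  [0.009,-0.09,0],
  [0.009,-0.12,0],
  [0.009,-0.144,0],
  [0.009,-0.144,0],
  [0.009,-0.144,0],
  [0.009,-0.144,0],
], yaw=[0,0,0,0,0,0,0,0], fingers=[-1,-1,-1,-1,-1,-1,-1,-1])

```text
time_s: 2.43
tool_pos: [0.4818, -0.2112, 0.2309]
orientation: [0.728, 0.686, 0.0, -0.001]
force: [-0.3, -0.0, -0.3]
finger_gap: 0.0852
gripper_force: 0.0
```

```bash
python3 - <<'E'
from h import *
from scipy.spatial.transform import Rotation as Ro
s=env.read_state();print(s["tool_pos"],Ro.from_quat(s["orientation"]).as_matrix().round(3),s["qpos"].round(2))
ci=viewer.camera_info("wrist");p,d=viewer.grab_frame("wrist");cv2.imwrite("pics/w0.png",p)
np.save("w0.npy",ci,allow_pickle=True)
E
```

```text
[ 0.48175683 -0.21116179  0.2309157 ] [[ 0.06   0.998 -0.001]
 [ 0.998 -0.06   0.001]
 [ 0.001 -0.001 -1.   ]] [-0.35  0.24  0.8   1.85 -0.19  1.14  0.46]
```

View pics/w0.png

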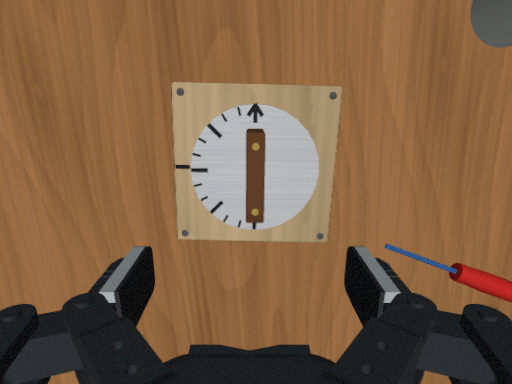

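```bash
python3 - <<'E'
from h import *
s=env.read_state();print(s["tool_pos"],s["joint_vel"].round(3))
ci=np.load("w0.npy",allow_pickle=True).item();print(ci["xyz"])
p=cv2.imread("pics/w0.png")
A=lambda v:np.degrees(np.arctan2(v[1],v[0]))
w=lambda u,v,z:on(ci,u,v,z)[:2]
hsv=cv2.cvtColor(p,cv2.COLOR_BGR2HSV)
m=((hsv[...,1]<60)&(hsv[...,2]>140)).astype(np.uint8);m[:85]=0;m[238:]=0;m[:,:180]=0;m[:,335:]=0
c=max(cv2.findContours(m,0,1)[0],key=cv2.contourArea);h=cv2.convexHull(c)[:,0].astype(float)
q=np.array([w(*x,.028) for x in h],np.float32);e=cv2.fitEllipse(q);print(e)
C=np.array(e[0])
# dark marks
g=p.max(2)<70
def comp(box,z):
    x0,y0,x1,y1=box;ys,xs=np.nonzero(g[y0:y1,x0:x1]);P=np.array([w(x+x0,y+y0,z) for x,y in zip(xs,ys)])
    u,S,V=np.linalg.svd(P-P.mean(0));v=V[0]; return P.mean(0),v,len(P)
for n,b,z in(("arrow",(244,100,268,124),.028),("180",(248,221,261,231),.028),("90",(192,164,210,176),.028),("idx",(174,161,188,173),.018)):
    c,v,k=comp(b,z);print(n,c.round(4),k,"dir from C",A(c-C).round(2),"axis",A(v).round(2)%180)
b1,b2=w(256,147,.07),w(255,212,.07);print("bolts",(b1+b2)/2,A(b1-b2))
E
```

```text
[ 0.48197171 -0.2105944   0.23094282] [-0.01  -0.004 -0.006 -0.     0.002 -0.001  0.001]
[ 0.48578357 -0.14016552  0.37319666]
((0.4861973524093628, -0.21833062171936035), (0.13963043689727783, 0.1397997885942459), 91.98397827148438)
arrow [ 0.4901 -0.1568] 114 dir from C 86.36 axis 91.62
180 [ 0.4818 -0.2827] 13 dir from C -93.87 axis 81.79
90 [ 0.4267 -0.2145] 35 dir from C 176.3 axis 175.7
idx [ 0.4057 -0.2112] 36 dir from C 174.96 axis 176.7
bolts [ 0.48673847 -0.21918288] 85.99731658300668
```

>>> play_rows([
  [0.004,-0.008,-0.03],
  [0.004,-0.008,-0.06],
  [0.004,-0.008,-0.09],
  [0.004,-0.008,-0.11],
  [0.004,-0.008,-0.12],
  [0.004,-0.008,-0.12],
  [0.004,-0.008,-0.12],
], yaw=[0,0,0,0,0,0,0], fingers=[-1,-1,-1,-1,-1,-1,-1])

```text
time_s: 3.07
tool_pos: [0.4864, -0.2194, 0.1117]
orientation: [0.728, 0.686, 0.0, 0.0]
force: [-0.2, -0.0, 0.9]
finger_gap: 0.0854
gripper_force: 0.0
```

>>> play_rows([
  [0,0.001,-0.03],
  [0,0.001,-0.055],
  [0,0.001,-0.073],
  [0,0.001,-0.073],
  [0,0.001,-0.073],
  [0,0.001,-0.073],
], yaw=[0,0,0,0,0,0], fingers=[-1,-1,-1,-1,-1,-1])

```text
time_s: 3.57
tool_pos: [0.4876, -0.2198, 0.0404]
orientation: [0.728, 0.686, 0.001, 0.002]
force: [0.2, -0.2, 0.2]
finger_gap: 0.0857
gripper_force: 0.0
```

>>> play_rows([
  [0,0,0],
  [0,0,0],
  [0,0,0],
  [0,0,0],
  [0,0,0],
  [0,0,0],
  [0,0,0],
  [0,0,0],
  [0,0,0],
  [0,0,0],
], yaw=[0,0,0,0,0,0,0,0,0,0], fingers=[-0.5,0,0.3,1,1,1,1,1,1,1], newtons=30)

```text
time_s: 4.4
tool_pos: [0.4867, -0.2192, 0.0387]
orientation: [0.728, 0.686, 0.0, 0.001]
force: [2.4, 0.5, 2.5]
finger_gap: 0.0175
gripper_force: 34.9
```

Gripped (gap 17.5 mm). Turn CCW 44°.

>>> play_rows([
  [0,0,0],
  [0,0,0],
  [0,0,0],
  [0,0,0],
  [0,0,0],
  [0,0,0],
  [0,0,0],
  [0,0,0],
  [0,0,0],
  [0,0,0],
], yaw=[4,8,12,16,20,24,28,32,36,40], fingers=[1,1,1,1,1,1,1,1,1,1])

```text
time_s: 5.23
tool_pos: [0.4878, -0.2189, 0.0387]
orientation: [0.448, 0.894, 0.001, 0.002]
force: [5.3, 1.7, -0.2]
finger_gap: 0.0175
gripper_force: 34.6
```

>>> play_rows([
  [0,0,0],
  [0,0,0],
  [0,0,0],
  [0,0,0],
  [0,0,0],
], yaw=[2,4,4,4,4], fingers=[1,1,1,1,1])

```text
time_s: 5.65
tool_pos: [0.4879, -0.2188, 0.0387]
orientation: [0.418, 0.909, 0.0, 0.002]
force: [5.6, 1.5, 0.2]
finger_gap: 0.0178
gripper_force: 34.6
```

```bash
python3 - <<'E'
from h import *
from scipy.spatial.transform import Rotation as Ro
s=env.read_state();M=Ro.from_quat(s["orientation"]).as_matrix();print(s["tool_pos"],np.degrees(np.arctan2(M[1,1],M[0,1])),s["force"],s["qpos"].round(2))
ci=viewer.camera_info("wrist");p,d=viewer.grab_frame("wrist");cv2.imwrite("pics/w1.png",p)
np.save("w1.npy",ci,allow_pickle=True)
E
```

```text
[ 0.48790649 -0.21878659  0.03871501] 40.624514554597525 [5.56445496 1.47580205 0.17705305] [-0.02  0.47  0.45  2.   -0.3   0.73  1.32]
```

View pics/w1.png

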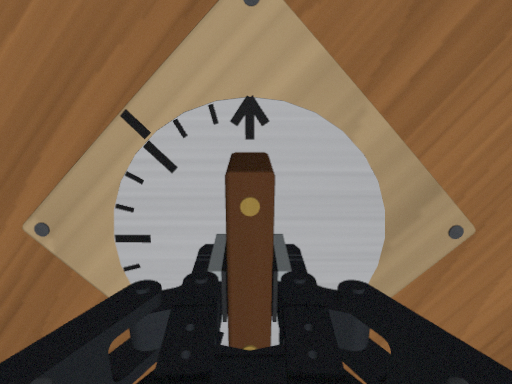

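```bash
cat > m.py <<'E'
from h import *
def meas(fn,boxes,th=70):
    ci=np.load(fn+".npy",allow_pickle=True).item();p=cv2.imread(f"pics/{fn}.png");g=(p.max(2)<th).astype(np.uint8)
    A=lambda v:np.degrees(np.arctan2(v[1],v[0]))%360
    C=np.array([.4866,-.2183])
    n,l,st,ce=cv2.connectedComponentsWithStats(g)
    for nm,(u,v),z in boxes:
        k=l[v-2:v+3,u-2:u+3].max()
        ys,xs=np.nonzero(l==k);P=np.array([on(ci,x,y,z)[:2] for x,y in zip(xs,ys)]);c=P.mean(0)
        V=np.linalg.svd(P-c)[2][0]
        print(nm,len(P),c.round(4),"r",np.linalg.norm(c-C).round(4),"from C",A(c-C).round(2),"axis",A(V).round(2)%180)
E
python3 - <<'E'
from m import *
meas("w1",[("arrow",(250,120),.028),("45",(160,157),.028),("15",(213,114),.028),("90",(133,239),.028),("idx",(136,124),.018)])
E
```

```text
arrow 691 [ 0.4463 -0.1719] r 0.0614 from C 131.02 axis 132.56
45 306 [ 0.4262 -0.2139] r 0.0605 from C 175.8 axis 175.44
15 81 [ 0.4331 -0.1822] r 0.0645 from C 145.96 axis 145.20999999999998
90 239 [ 0.4407 -0.2573] r 0.0602 from C 220.33 axis 40.86
idx 287 [ 0.4066 -0.2119] r 0.0802 from C 175.43 axis 175.33999999999997
```

>>> play_rows([
  [0,0,0],
  [0,0,0],
  [0,0,0],
  [0,0,0],
  [0,0,0],
  [0,0,0],
  [0,0,0],
  [0,0,0],
], yaw=[0,0,0,0,0,0,0,0], fingers=[0.5,0,-0.5,-1,-1,-1,-1,-1])

```text
time_s: 6.37
tool_pos: [0.4858, -0.2191, 0.0383]
orientation: [0.418, 0.908, 0.0, -0.0]
force: [0.3, -0.1, -0.0]
finger_gap: 0.0855
gripper_force: 0.0
```

>>> play_rows([
  [0,0,0.02],
  [0,0,0.05],
  [0,0,0.08],
  [0,0,0.1],
  [0,0,0.12],
  [0,0,0.12],
  [0,0,0.12],
  [0,0,0.12],
], yaw=[0,0,0,0,0,0,0,0], fingers=[-1,-1,-1,-1,-1,-1,-1,-1])

```text
time_s: 7.03
tool_pos: [0.4852, -0.2187, 0.1576]
orientation: [0.418, 0.908, 0.0, -0.001]
force: [-0.3, -0.5, 0.1]
finger_gap: 0.0854
gripper_force: 0.0
```

```bash
python3 - <<'E'
from h import *
s=env.read_state();print(s["tool_pos"],s["finger_gap"],s["force"])
ci=viewer.camera_info("wrist");p,d=viewer.grab_frame("wrist");cv2.imwrite("pics/w2.png",p)
np.save("w2.npy",ci,allow_pickle=True)
E
```

```text
[ 0.4852445  -0.218717    0.15761331] 0.08542948816119887 [-0.32387219 -0.49607461  0.14202958]
```

View pics/w2.png

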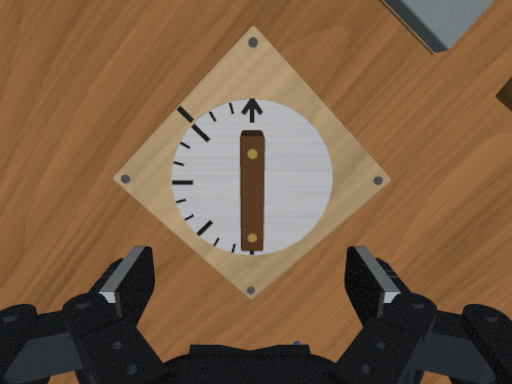

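```bash
python3 - <<'E'
from m import *
meas("w2",[("arrow",(252,112),.028),("45",(201,132),.028),("90",(183,182),.028),("135",(205,228),.028),("idx",(186,115),.018),("180",(252,252),.028)],90)
E
```

```text
arrow 203 [ 0.4462 -0.1716] r 0.0617 from C 130.88 axis 126.36000000000001
45 94 [ 0.4266 -0.2139] r 0.0602 from C 175.85 axis 174.8
90 73 [ 0.4404 -0.2578] r 0.0608 from C 220.51 axis 41.95
135 71 [ 0.4813 -0.2787] r 0.0607 from C 264.99 axis 85.13999999999999
idx 94 [ 0.4065 -0.2118] r 0.0804 from C 175.35 axis 174.27999999999997
180 1339 [ 0.4893 -0.2255] r 0.0077 from C 290.46 axis 130.75
```

```bash
python3 -c "
from cell import ticket
print(ticket.finish_job())"
```

```text
the job is handed in; nothing more can be done
None
```

The larger turntable is released with its 45 degree mark at the index line (about 44.8 by camera), and the robot never touched the smaller one; I handed the job in after about 7 s of robot time.

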